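# Change over the titration sample changer

## Robot

A 6-joint arm with a two-finger parallel gripper is mounted at the origin on the work surface. World frame = base frame: x ahead of the robot, y to its left, z up, the work surface at z = 0. Lengths are in m, angles in rad, forces in N, time in s.
With the tool pointing down it reaches from about 0.3 to 0.85 m from the base axis. Payload 5.4 kg.
Tool frame: the origin (TCP) lies midway between the tips of the shut fingers; the grasp point (between the pads) lies 19 mm behind it; z points along the fingers, y is the line along which they close (so a half turn about z gives the same grasp; the last joint's range is limited). The gripper opens to 85 mm and grips with 20 to 120 N. Pads are 22 mm wide; open, the fingers measure 114 mm over their backs; the gripper's body (76 mm by 85 mm) begins 54 mm behind the grasp point. The pads swing forward as they close: fully open they stand 13 mm farther back than shut.
Start: joints at [0.925, 0.158, 1.597, -0, 1.386, -0.21], TCP at [0.243, 0.521, 0.231] pointing down, gripper open.
Joint ranges: [-2.91, 2.91], [-0.94, 2.29], [0.18, 2.7], [-1.29, 4.43], [0.17, 2.64], [-3, 3]. Speed limits (rad/s): [2.57, 2.57, 3.14, 3.14, 3.14, 3.14].

## Interface

Orientations are given as a rotation vector (axis times angle).
In Python, from rig import r gives the robot as it stands.
- The arm moves only by the shell command python3 -m creep 'ROWS' [FORCE]. ROWS is JSON, a list that holds one entry, the list of rows, each a list of 7 numbers: the shift along the world's x, y, z in cm, then the turn, a rotation vector about the world's x, y, z in degrees, then the opening, from -1 (shut) to 1 (fully open). In form: [[[x, y, z, rx, ry, rz, hand], ...]]. A call has 1 to 10 rows; each row shifts and turns the commanded pose from where the row before left it; what a row does not reach is not made up. A row lasts 1/12 s, in which the tool goes at most 41.7 mm and 7.16 degrees, less where a joint would pass 70% of its speed; a pose out of reach is approached as far as the arm can. A call is refused whole if a number of a shift passes 4.17 or a number of a turn 7.16, either way. A call with a gripper value outside its range is refused whole. The fingers move at their own pace and stop on an object; FORCE is the grip in N (left out, the last holds). Time passes only in rows, so rows that do not move let the fingers close. It gives the time, the measured TCP pose, the force, the opening and the grip force at its end, in the units of the state.
- r.read_state(): the state, without advancing time (a new reading comes with each control period).
- r.capture(name): name is "scene" or "top" or "wrist"; returns a dict with "color" (400x640x3 uint8, red, green, blue), "mtx" (3x3 intrinsics, pixels), "extrinsics" (4x4, takes a point from world to camera coordinates). Camera axes: x right, y up, looking along -z (the intrinsics and any distortion apply to the point x, -y, -z); pixel columns grow to the right and rows downward; lengths in m; the calibration is good to about 2 mm. The wrist camera is an equidistant fisheye: a pixel r from the principal point sees the ray r / f radians off the axis. A picture is of the moment at which its call begins. There is no depth.
- r.sign_off(): hands the job in; it is judged then, once.
Trained networks look in a picture, given as the dict that the camera call returned (one of the last four; its "shot" number tells which), for a name from the list of things; names that differ only in an ending like _2 or _b are one class to them, and where a whole thing is asked for, a point or a joint stands for the part that bears it (a point fixed in the world has none). Each returns a list of dicts, best first, with "conf" (0 to 1); they miss things now and then, are a little off and sometimes report something else, mostly with a low value. They report only what shows in the picture. A call takes as long as a camera call. They do not tell look-alikes from the thing itself.
- r.recognise(thing, picture): "centre" ([row, column] as shares, 0 to 1, of the picture: columns of its width, rows of its height, amid what is visible of it).
- r.place_of(thing, picture): "centre" ([row, column] as shares, 0 to 1, of the picture: columns of its width, rows of its height: a listed point, or the origin of a listed thing).
The state is a dict: "time": time; "joints": joint angles; "joint_velocities": joint speeds; "joint_efforts": joint torques, N m; "eef_pos": TCP position; "eef_rot": TCP orientation; "wrist_force": force on the tool from outside, world axes, zero at the start; "moment": the same for the moment, N m; "finger_gap": finger opening in m; "finger_force": force on a finger pad.
Only numpy, scipy, OpenCV 4.12 (cv2) and the standard library are available. Lean on these libraries where they do the work, as an engineer would, in place of code of your own. Each camera call takes 0.05 s, during which the arm holds its last target. There are 200 camera calls.

## Task

Change over the sample changer for the next run: take the used open beakers out of its rack and nest them, one inside the other, into the beaker standing in the steel tray. Load the lidded samples into the numbered rack positions one after another in number order - red lid in position 1 (one dot), yellow in 2, green in 3, blue in 4 - each standing fully down in its holder; if a colour is missing, go on to the next and leave its position empty. When the rack is cleared and loaded, press the green start key fully down; at the end the stack stands upright in the tray, and the other glassware and tools have been left where they were.

Things in the scene. Friction and masses are not known exactly. Their poses are not given: they have to be found in the camera images.
- changer: Sample changer, bolted down: white housing 290 x 290 mm, 42 mm high, under the rack. Along its local +y edge a blue-grey block (270 mm along x, y 145 to 260 mm, 120 mm high) carries a column and a white head (y 167 to 253 mm) up to 385 mm high. A key console 130 mm wide, 50 mm high, stands at its local -x edge. Origin at the centre of the underside, z up.
- rack: Round grey rack, 270 mm across, fixed at a different angle each time; origin 48 mm above the bench; its top (the holders' floor) is 12 mm higher. Five sleeves (60 mm bore, 66 mm outside, 28 mm high) on an 85 mm radius, 72 degrees apart; one to four white dots at the rim mark four, the fifth, towards the column, keeps a fixed black-lidded beaker. Centre knob 30 mm above the top, 40 mm wide.
- pos1 (a point): Centre of the floor of rack position 1 (one dot), z up, 60 mm above the bench; the holder sleeve rises 28 mm above it.
- pos2 (a point): Centre of the floor of rack position 2 (two dots), z up, 60 mm above the bench; the holder sleeve rises 28 mm above it.
- pos3 (a point): Centre of the floor of rack position 3 (three dots), z up, 60 mm above the bench; the holder sleeve rises 28 mm above it.
- pos4 (a point): Centre of the floor of rack position 4 (four dots), z up, 60 mm above the bench; the holder sleeve rises 28 mm above it.
- start (a joint): Travel of the green start key: 0 up, 0.006 m fully down; it springs back; fully down takes about 5 N.
- start_top (a point): Centre of the top of the green start key (26 mm across), on the changer's console, about 72 mm above the bench; it is pressed straight down. It stands 10 mm proud of its round black housing (42 mm across).
- tray: Steel tray 170 x 170 mm, 16 mm high, 4 mm walls and floor, fixed; origin at the centre of its underside.
- tray_in (a point): Centre of the tray's inner floor, 4 mm above the bench.
- stack_base: Open white beaker, 75 mm high: foot 48 mm across, 52 mm at 39 mm height, then a wider rim band 65 mm across from 43 mm to the rim (inside 60 mm); thick heavy foot. Fins inside carry the next beaker: nested, it stands 40 mm higher than the one below, with 4 mm play. Origin at the centre of its foot, z up to the mouth. 100 g. It stands loose in the steel tray and is the lowest of the stack.
- used_1: Open white beaker, 75 mm high: foot 48 mm across, 52 mm at 39 mm height, then a wider rim band 65 mm across from 43 mm to the rim (inside 60 mm); thick heavy foot. Fins inside carry the next beaker: nested, it stands 40 mm higher than the one below, with 4 mm play. Origin at the centre of its foot, z up to the mouth. 60 g. A used one, standing in rack position 1 at the start; may be absent.
- used_2: Open white beaker, 75 mm high: foot 48 mm across, 52 mm at 39 mm height, then a wider rim band 65 mm across from 43 mm to the rim (inside 60 mm); thick heavy foot. Fins inside carry the next beaker: nested, it stands 40 mm higher than the one below, with 4 mm play. Origin at the centre of its foot, z up to the mouth. 60 g. A used one, standing in rack position 2 at the start; may be absent.
- used_3: Open white beaker, 75 mm high: foot 48 mm across, 52 mm at 39 mm height, then a wider rim band 65 mm across from 43 mm to the rim (inside 60 mm); thick heavy foot. Fins inside carry the next beaker: nested, it stands 40 mm higher than the one below, with 4 mm play. Origin at the centre of its foot, z up to the mouth. 60 g. A used one, standing in rack position 3 at the start; may be absent.
- used_4: Open white beaker, 75 mm high: foot 48 mm across, 52 mm at 39 mm height, then a wider rim band 65 mm across from 43 mm to the rim (inside 60 mm); thick heavy foot. Fins inside carry the next beaker: nested, it stands 40 mm higher than the one below, with 4 mm play. Origin at the centre of its foot, z up to the mouth. 60 g. A used one, standing in rack position 4 at the start; may be absent.
- sample_red: Closed sample beaker with a red lid, about 200 g, for rack position 1; may be absent. Same white beaker, contents low down: foot 48 mm across, 52 mm at 39 mm height, band 65 mm, lid 67 mm across from 66 to 78 mm, and on it a round grip knob in the lid's colour, 28 mm across, from 78 to 100 mm height. Origin at the centre of its foot, z up. Stands on the bench at the start.
- sample_yellow: Closed sample beaker with a yellow lid, about 200 g, for rack position 2; may be absent. Same white beaker, contents low down: foot 48 mm across, 52 mm at 39 mm height, band 65 mm, lid 67 mm across from 66 to 78 mm, and on it a round grip knob in the lid's colour, 28 mm across, from 78 to 100 mm height. Origin at the centre of its foot, z up. Stands on the bench at the start.
- sample_green: Closed sample beaker with a green lid, about 200 g, for rack position 3; may be absent. Same white beaker, contents low down: foot 48 mm across, 52 mm at 39 mm height, band 65 mm, lid 67 mm across from 66 to 78 mm, and on it a round grip knob in the lid's colour, 28 mm across, from 78 to 100 mm height. Origin at the centre of its foot, z up. Stands on the bench at the start.
- sample_blue: Closed sample beaker with a blue lid, about 200 g, for rack position 4; may be absent. Same white beaker, contents low down: foot 48 mm across, 52 mm at 39 mm height, band 65 mm, lid 67 mm across from 66 to 78 mm, and on it a round grip knob in the lid's colour, 28 mm across, from 78 to 100 mm height. Origin at the centre of its foot, z up. Stands on the bench at the start.
- amber_bottle: Bystander: amber bottle 72 mm across, 150 mm high, origin at the centre of its foot.
- white_jar: Bystander: white jar with blue cap, 66 mm across, 90 mm high, origin at the centre of its foot.
- weighing_bottle: Bystander: small glass weighing bottle, 34 mm across, 34 mm high, standing among the samples, origin at the centre of its foot.
- flask: Bystander: conical glass flask, 84 mm across at its foot, 124 mm high, origin at the centre of its foot.
- spatula: Bystander: spatula 170 mm long lying flat on the bench near the robot, origin near its middle.
Mind the look-alikes: they are no part of the job. What is shaped like the sample_blue but black or pink is not meant. What is shaped like the sample_yellow but black or pink is not meant.

How it is judged:
By the outcome, as a careful person would: the job done as asked, in the order asked, and still so for the second after the job is handed in, with the robot touching nothing.
Of used_1, used_2, used_3, used_4 only 2 to 4 are there at a start; the rules pass over those that are not, and their reading is None.
Of sample_red, sample_yellow, sample_green, sample_blue only 3 to 4 are there at a start; the rules pass over those that are not, and their reading is None.
At some moment in a run one of stack_base, sample_red, sample_yellow, sample_green, sample_blue may be knocked a few centimetres aside while the robot is not near it.
It also fails if it takes over 210 s, if anything falls off the work surface, if the arm or the gripper's body presses on something with over 40 N, if the wrist force passes 120 N, or if a joint passes its speed limit or range.

## Working session

There is one attempt and no reset: what is moved stays moved. The work goes in short steps, Python scripts to look and compute and a shell command to move; the robot and the scene stay as the last step left them, time stands still between calls to the robot, and variables do not carry over. Pictures are saved under pics/ and viewed, at most 14 in all, crops included, and the job is handed in when it is done.

```bash
mkdir -p pics; ls
python3 - <<'E'
from rig import r
import cv2,numpy as np
np.set_printoptions(precision=4,suppress=True)
s=r.read_state();print(s['time'],s['eef_pos'],s['eef_rot'],s['finger_gap'])
for n in ['scene','top','wrist']:
    c=r.capture(n);cv2.imwrite(f'pics/{n}0.png',c['color'][:,:,::-1]);print(n,c['mtx'].tolist(),c['extrinsics'].round(4).tolist(),c.keys())
    if n!='wrist':
        for t in ['changer','rack','pos1','pos2','pos3','pos4','start_top','tray_in','stack_base','used_1','sample_red','sample_yellow','sample_green','sample_blue']:
            print(t,[(round(d['conf'],2),round(d['centre'][0]*400),round(d['centre'][1]*640)) for d in r.place_of(t,c)])
E
```

```text
pics
0.0 [0.2423 0.5207 0.2303] [-0.6789 -3.0665  0.0028] 0.0853672985426371
scene [[409.2938732876035, 0.0, 317.74918575196347], [0.0, 409.2938732876035, 195.0860292128004], [0.0, 0.0, 1.0]] [[-0.1255, 0.9921, 0.0051, 0.1219], [-0.6301, -0.0837, 0.772, 0.2939], [0.7663, 0.0937, 0.6356, -1.3267], [0.0, 0.0, 0.0, 1.0]] dict_keys(['color', 'mtx', 'extrinsics', 'shot'])
changer []
rack [(0.6, 220, 425)]
pos1 [(0.74, 192, 438), (0.7, 242, 441), (0.64, 226, 392), (0.62, 219, 424), (0.56, 198, 392)]
pos2 [(0.74, 192, 438), (0.7, 242, 441), (0.64, 226, 392), (0.62, 219, 424), (0.56, 198, 392)]
pos3 [(0.74, 192, 438), (0.7, 242, 441), (0.64, 226, 392), (0.62, 219, 424), (0.56, 198, 392)]
pos4 [(0.74, 192, 438), (0.7, 242, 441), (0.64, 226, 392), (0.62, 219, 424), (0.56, 198, 392)]
start_top [(0.65, 162, 434), (0.27, 182, 191)]
tray_in [(0.59, 177, 197)]
stack_base [(0.77, 182, 193), (0.34, 223, 318)]
used_1 [(0.81, 226, 390), (0.7, 243, 439), (0.44, 178, 198), (0.28, 194, 438)]
sample_red []
sample_yellow [(0.77, 225, 251), (0.62, 224, 198), (0.53, 163, 303), (0.3, 195, 391)]
sample_green [(
[... 683 characters left out ...]
273), (0.65, 154, 244), (0.64, 215, 237), (0.56, 201, 274)]
start_top [(0.63, 245, 235)]
tray_in [(0.9, 237, 445)]
stack_base [(0.89, 234, 447)]
used_1 [(0.83, 149, 242), (0.65, 166, 274), (0.45, 154, 240)]
sample_red [(0.39, 228, 372)]
sample_yellow [(0.96, 274, 391), (0.75, 182, 423), (0.63, 180, 380)]
sample_green [(0.96, 229, 374)]
sample_blue [(0.95, 192, 329), (0.91, 272, 311), (0.88, 112, 277)]
wrist [[309.70691628693146, 0.0, 316.96213155846544], [0.0, 309.70691628693146, 201.2999108989663], [0.0, 0.0, 1.0]] [[0.423, 0.9062, -0.0001, -0.5752], [-0.8621, 0.4024, -0.308, 0.0387], [-0.2791, 0.1303, 0.9514, -0.3807], [0.0, 0.0, 0.0, 1.0]] dict_keys(['color', 'mtx', 'extrinsics', 'shot'])
```

Run:
```python
import cv2
a=cv2.imread('pics/top0.png')[70:310,170:500];cv2.imwrite('pics/top0c.png',cv2.resize(a,(792,576),interpolation=cv2.INTER_CUBIC))
a=cv2.imread('pics/scene0.png')[90:360,130:490];cv2.imwrite('pics/scene0c.png',cv2.resize(a,(792,594),interpolation=cv2.INTER_CUBIC))
```

```text
(no output)
```

View pics/top0c.png

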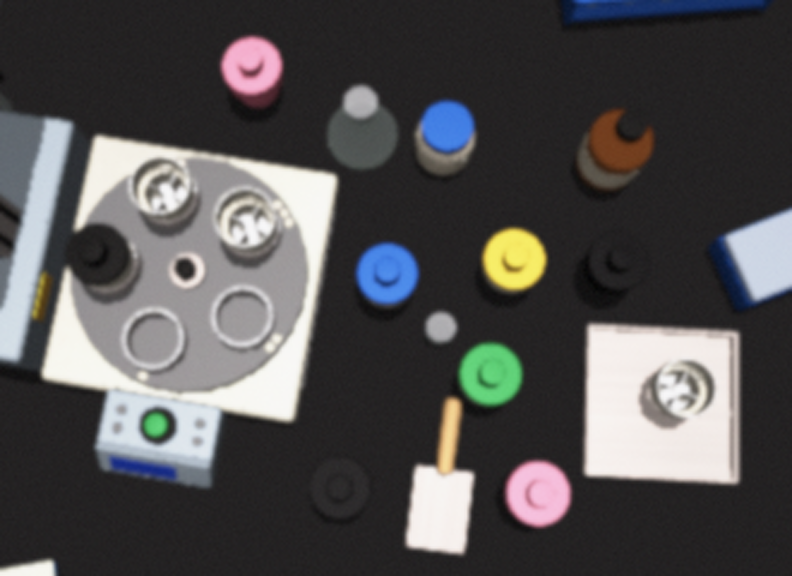

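View pics/scene0c.png

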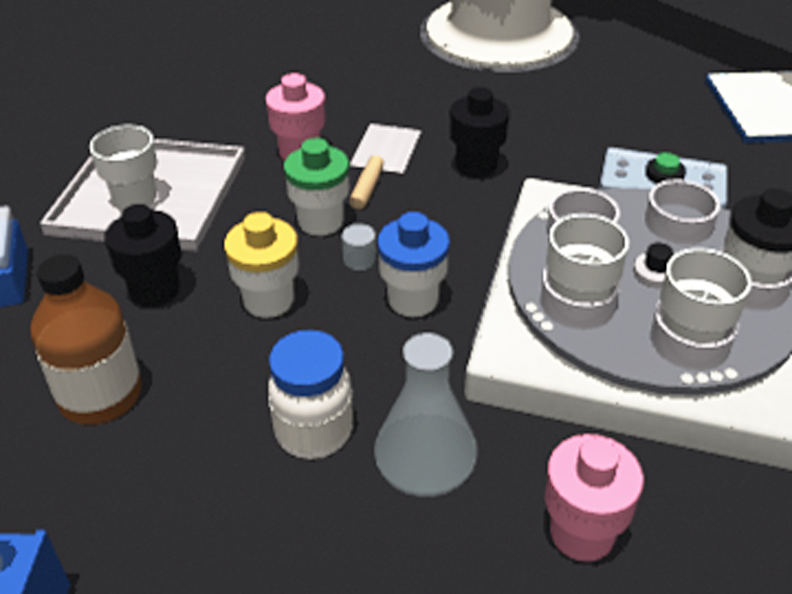

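```bash
cat > h.py <<'E'
from rig import r
import cv2,numpy as np
from scipy.spatial.transform import Rotation as Ro
from scipy.optimize import least_squares
np.set_printoptions(precision=4,suppress=True)
def pose(c):
    E=np.array(c['extrinsics']);return E[:3,:3],E[:3,3],-E[:3,:3].T@E[:3,3]
def ray(c,u,v,fish=False):
    R,t,o=pose(c);K=c['mtx'];x=(u-K[0,2])/K[0,0];y=(v-K[1,2])/K[1,1]
    if fish:
        th=np.hypot(x,y);k=np.sin(th)/max(th,1e-9);d=np.array([x*k,-y*k,-np.cos(th)])
    else: d=np.array([x,-y,-1.])
    d=R.T@d;return o,d/np.linalg.norm(d)
def atz(c,u,v,z,fish=False):
    o,d=ray(c,u,v,fish);return o+d*(z-o[2])/d[2]
def tri(*rays):
    A=sum(np.eye(3)-np.outer(d,d) for o,d in rays);b=sum((np.eye(3)-np.outer(d,d))@o for o,d in rays)
    return np.linalg.solve(A,b)
def proj(c,P,fish=False):
    R,t,o=pose(c);q=np.atleast_2d(P)@R.T+t;x,y,z=q[:,0],-q[:,1],-q[:,2];K=c['mtx']
    if fish:
        rr=np.hypot(x,y);th=np.arctan2(rr,z);k=th/np.maximum(rr,1e-9)
    else:k=1/z
    return np.c_[K[0,0]*x*k+K[0,2],K[1,1]*y*k+K[1,2]]
def tool():
    s=r.read_state();R=Ro.from_rotvec(s['eef_rot']).as_matrix()
    return np.array(s['eef_pos']),R
HUE={'yellow':(22,35),'green':(45,85),'blue':(102,125)}
def cmask(c,col):
    hsv=cv2.cvtColor(c['color'],cv2.COLOR_RGB2HSV);lo,hi=HUE[col]
    return cv2.inRange(hsv,(lo,110,60),(hi,255,255))
E
python3 - <<'E'
from h import *
p,R=tool();print('tool y',R[:,1],'z',R[:,2])
w=r.capture('wrist');Rw,t,o=pose(w);print('cam in tool',R.T@(o-p),'look',R.T@(-Rw[2]))
S=r.capture('scene');T=r.capture('top')
def best(t,c,k=None):
    return [(round(d['conf'],2),d['centre'][1]*640,d['centre'][0]*400) for d in r.place_of(t,c)]
for t in ['stack_base','used_1','pos1','start_top','tray_in','rack','sample_yellow','sample_green','sample_blue','flask','amber_bottle','white_jar','weighing_bottle','changer']:
    a=best(t,S);b=best(t,T)
    for y in b[:4]:
        m=[]
        for x in a:
            rs=[ray(S,*x[1:]),ray(T,*y[1:])];q=tri(*rs)
            e=max(np.linalg.norm(np.cross(q-o,d)) for o,d in rs)
            m.append((e,q,x[0]))
        if m:
            m.sort(key=lambda k:k[0]);print(t,y[0],m[0][2],m[0][1],'err',round(m[0][0],4))
for col,(u,v) in dict(yellow=(384,178),green=(374,226),blue=(331,185)).items():
    rs=[]
    for c in (S,T):
        n,l,st,ce=cv2.connectedComponentsWithStats(cmask(c,col))
        for i in range(1,n):
            if 60<st[i,4]<3000: print(col,'ST'[c is T],st[i],ce[i],atz(c,*ce[i],.08)[:2])
E
```

```text
tool y [ 0.4222  0.9065 -0.    ] z [-0. -0. -1.]
cam in tool [ 0.0799  0.0003 -0.1428] look [-0.308  -0.0003  0.9514]
stack_base 0.76 0.83 [ 0.4596 -0.3798 -0.0041] err 0.0022
stack_base 0.2 0.83 [ 0.4199 -0.2452  0.0048] err 0.1357
used_1 0.87 0.63 [0.6241 0.1033 0.0599] err 0.0022
used_1 0.72 0.97 [0.6612 0.1931 0.0674] err 0.0008
used_1 0.35 0.71 [ 0.5725 -0.1253  0.1586] err 0.0445
pos1 0.8 0.97 [ 0.542  0.109 -0.018] err 0.0036
pos1 0.59 0.93 [ 0.5155  0.2255 -0.0773] err 0.0027
pos1 0.56 0.74 [0.6214 0.0964 0.1317] err 0.002
pos1 0.55 0.59 [0.6307 0.174  0.1577] err 0.0028
start_top 0.42 0.54 [0.4076 0.1971 0.0736] err 0.0066
tray_in 0.63 0.96 [ 0.4449 -0.373   0.0061] err 0.0022
rack 0.7 0.87 [0.5793 0.1694 0.0425] err 0.0029
sample_yellow 0.95 0.78 [ 0.5995 -0.1942  0.007 ] err 0.0001
sample_yellow 0.7 0.75 [ 0.5956 -0.313  -0.0085] err 0.0031
sample_yellow 0.63 0.97 [ 0.3458 -0.2118 -0.0074] err 0.0046
sample_yellow 0.62 0.97 [0.4665 0.0034 0.1532] err 0.1753
sample_green 0.67 0.66 [0.5114 0.0169 0.1158] err 0.1791
sample_blue 0.94 0.86 [ 0.3448 -0.0042 -0.0003] err 0.0053
s
[... 1360 characters left out ...]
92] [-0.5631 -0.2701]
blue S [  24   34   82   79 1776] [55.085  79.5597] [ 0.1181 -0.9316]
blue S [451 124  92  31 223] [496.6054 149.5157] [0.3448 0.3514]
blue S [301 186  34  27 685] [317.5533 199.7387] [ 0.586  -0.0496]
blue S [  73  189   70   49 1288] [111.3998 221.4829] [ 0.7013 -0.4303]
blue S [252 240  34  30 832] [268.8822 254.357 ] [ 0.7443 -0.1153]
blue T [ 404   32   94   47 2763] [448.2226  57.0539] [ 0.9432 -0.3684]
blue T [345 111  23  23 403] [356.0223 121.5931] [ 0.751  -0.1156]
blue T [468 168  19  30 113] [475.2212 183.1504] [ 0.5889 -0.4324]
blue T [318 170  27  27 580] [330.9052 183.3603] [ 0.5791 -0.0515]
blue T [216 260  28  10 148] [229.223  264.7365] [0.3595 0.2054]
```

```bash
python3 -m creep '[[[1.2,-3.6,0.4,0,0,0,1],[1.2,-3.6,0.4,0,0,0,1],[1.2,-3.6,0.4,0,0,0,1],[1.2,-3.6,0.4,0,0,0,1],[1.2,-3.6,0.4,0,0,0,1],[1.2,-3.6,0.4,0,0,-7,1],[1.2,-3.6,0.4,0,0,-7,1],[1.2,-3.6,0.4,0,0,-7,1],[1.2,-3.6,0.4,0,0,-7,1],[1.2,-3.6,0.4,0,0,-7,1]]]' 25
python3 -m creep '[[[3.0,-0.3,0.2,0,0,0,1],[3.0,-0.3,0.2,0,0,0,1],[3.0,-0.3,0.2,0,0,0,1],[3.0,-0.3,0.2,0,0,0,1],[3.0,-0.3,0.2,0,0,0,1],[3.0,-0.3,0.2,0,0,0,1],[3.0,-0.3,0.2,0,0,0,1],[3.0,-0.3,0,0,0,0,1],[0,0,0,0,0,0,1],[0,0,0,0,0,0,1]]]'
python3 - <<'E'
from h import *
p,R=tool();print(p,R[:,1])
w=r.capture('wrist');cv2.imwrite('pics/w1.png',w['color'][:,:,::-1])
for n,P in dict(c=(.58,.169,.06),u3=(.624,.103,.135),u4=(.661,.193,.135),p1=(.5,.198,.088),p2=(.527,.102,.088)).items(): print(n,proj(w,P,True))
E
```

```text
time: 3.93
eef_pos: [0.3629, 0.1596, 0.2718]
eef_rot: [1.577, 2.716, 0.001]
wrist_force: [0.5, 0.4, -0.6]
finger_gap: 0.0854
finger_force: 0.0
time: 4.77
eef_pos: [0.6034, 0.1368, 0.284]
eef_rot: [-1.57, -2.719, 0.002]
wrist_force: [-0.6, 0.5, 0.3]
finger_gap: 0.0856
finger_force: 0.0
[0.6034 0.1368 0.284 ] [ 0.8661  0.4998 -0.0018]
c [[314.1069 138.4793]]
u3 [[318.5792 224.9052]]
u4 [[397.0638 168.1039]]
p1 [[263.0433  83.192 ]]
p2 [[244.2043 169.9108]]
```

View pics/w1.png

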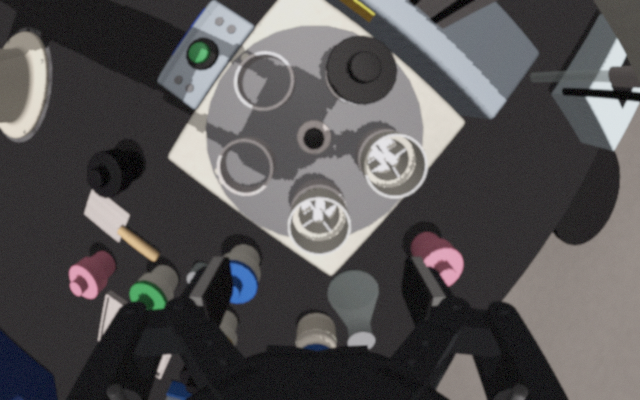

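```bash
cat >> h.py <<'E'
from scipy.optimize import minimize
TH=np.linspace(0,2*np.pi,90,endpoint=False)
def circ(x,y,z,rad): return np.c_[x+rad*np.cos(TH),y+rad*np.sin(TH),0*TH+z]
def samp(g,uv): return cv2.remap(g,uv[:,0].astype(np.float32)[None],uv[:,1].astype(np.float32)[None],cv2.INTER_LINEAR)[0]
def fitc(views,x0,rad,fixz=True,width=.006):
    "views: list of (capture,fish); bright thin ring of radius rad"
    G=[(c,f,cv2.GaussianBlur(cv2.cvtColor(c['color'],cv2.COLOR_RGB2GRAY).astype(np.float32),(0,0),.8)) for c,f in views]
    def cost(q):
        x,y=q[:2];z=x0[2] if fixz else q[2]
        s=0
        for c,f,g in G:
            a=samp(g,proj(c,circ(x,y,z,rad),f));b=samp(g,proj(c,circ(x,y,z,rad+width),f));d=samp(g,proj(c,circ(x,y,z,rad-width),f))
            s-=np.mean(np.clip(a-b,-60,60))+.3*np.mean(np.clip(a-d,-60,60))
        return s
    q0=np.array(x0[:2] if fixz else x0,float);best=None
    for dx in (-.006,-.003,0,.003,.006):
        for dy in (-.006,-.003,0,.003,.006):
            q=q0.copy();q[0]+=dx;q[1]+=dy
            c=cost(q)
            if best is None or c<best[0]: best=(c,q)
    m=minimize(cost,best[1],method='Nelder-Mead',options=dict(initial_simplex=np.array([best[1]]+[best[1]+.003*e for e in np.eye(len(q0))]),xatol=1e-4,fatol=.01))
    return m.x,round(float(m.fun),1)
E
python3 - <<'E'
from h import *
w=r.capture('wrist');T=r.capture('top')
for n,P,rad in [('u3',(.624,.103,.135),.0312),('u4',(.661,.193,.135),.0312),('p1',(.5,.198,.088),.0315),('p2',(.527,.102,.088),.0315),('base',(.459,-.378,.079),.0312)]:
    if n!='base':print(n,'w',*fitc([(w,1)],P,rad),end=' ')
    print(n,'T',*fitc([(T,0)],P,rad))
    if n!='base':print('   joint z',*fitc([(w,1),(T,0)],P,rad,False))
E
```

```text
u3 w [0.6264 0.0996] -47.9 u3 T [0.6275 0.1034] -38.6
   joint z [0.6249 0.1021 0.1445] -88.8
u4 w [0.6605 0.1942] -61.0 u4 T [0.6608 0.2017] -14.5
   joint z [0.6599 0.1946 0.1366] -72.3
p1 w [0.4981 0.2008] -64.1 p1 T [0.4933 0.2107] -5.9
   joint z [0.4988 0.2009 0.0916] -63.5
p2 w [0.5254 0.1046] -51.7 p2 T [0.5272 0.1059] -34.1
   joint z [0.5261 0.1056 0.0914] -84.6
base T [ 0.4628 -0.3834] -19.9
```

```bash
python3 -m creep '[[[1.1,-1.8,-1,0,0,0,1],[1.1,-1.8,-1,0,0,0,1],[0,0,-2.8,0,0,0,1],[0,0,-2.8,0,0,0,1],[0,0,-2.8,0,0,0,1],[0,0,-2.8,0,0,0,1],[0,0,-2.4,0,0,0,1],[0,0,-2,0,0,0,1],[0,0,-1,0,0,0,1],[0,0,0,0,0,0,1]]]' 25
python3 -m creep '[[[0,0,0,0,0,0,-1],[0,0,0,0,0,0,-1],[0,0,0,0,0,0,-1],[0,0,0,0,0,0,-1],[0,0,0,0,0,0,-1],[0,0,0,0,0,0,-1],[0,0,0,0,0,0,-1],[0,0,0,0,0,0,-1]]]'
python3 - <<'E'
from h import *
w=r.capture('wrist');cv2.imwrite('pics/w2.png',w['color'][100:400,120:520,::-1])
E
```

```text
time: 5.75
eef_pos: [0.6224, 0.1016, 0.0971]
eef_rot: [-1.567, -2.718, 0.003]
wrist_force: [0.6, -0.4, 0.1]
finger_gap: 0.0856
finger_force: 0.0
time: 6.42
eef_pos: [0.6262, 0.1013, 0.1017]
eef_rot: [1.568, 2.718, 0.003]
wrist_force: [-0.9, 0.9, 6.0]
finger_gap: 0.0644
finger_force: 29.0
```

View pics/w2.png

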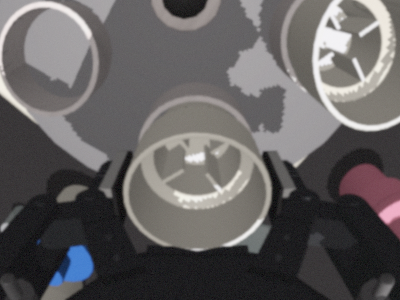

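```bash
python3 -m creep '[[[0,0,1,0,0,0,-1],[0,0,2,0,0,0,-1],[0,0,3,0,0,0,-1],[0,0,3,0,0,0,-1],[0,0,3,0,0,0,-1],[0,0,3,0,0,0,-1],[0,0,2.2,0,0,0,-1],[0,-2,0,0,0,0,-1],[-0.6,-3.4,0,0,0,0,-1],[-0.7,-3.4,0,0,0,0,-1]]]'
python3 -m creep '[[[-0.7,-3.4,0,0,0,0,-1],[-0.7,-3.4,0,0,0,0,-1],[-0.7,-3.4,0,0,0,0,-1],[-0.7,-3.4,0,0,0,0,-1],[-0.7,-3.4,0,0,0,0,-1],[-0.7,-3.4,0,0,0,0,-1],[-0.7,-3.4,0,0,0,0,-1],[-0.8,-3.4,0,0,0,0,-1],[-0.8,-3.4,0,0,0,0,-1],[-0.8,-3.4,0,0,0,0,-1]]]'
python3 -m creep '[[[-0.8,-3.4,0,0,0,0,-1],[-0.8,-3.4,0,0,0,0,-1],[-0.8,-3.4,0,0,0,0,-1],[-0.8,-3,0,0,0,0,-1],[-0.7,-1.4,0,0,0,0,-1],[0,0,0,0,0,0,-1],[0,0,0,0,0,0,-1]]]'
python3 - <<'E'
from h import *
w=r.capture('wrist');cv2.imwrite('pics/w3.png',w['color'][:,:,::-1])
T=r.capture('top')
print(tool()[0],proj(w,(.46,-.381,.079),1))
print('base w',*fitc([(w,1)],(.46,-.381,.079),.0312),'joint',*fitc([(w,1),(T,0)],(.46,-.381,.079),.0312,False))
E
```

```text
time: 7.3
eef_pos: [0.6118, 0.013, 0.2726]
eef_rot: [1.566, 2.722, 0.001]
wrist_force: [0.1, -0.6, -1.3]
finger_gap: 0.0645
finger_force: 28.4
time: 8.13
eef_pos: [0.538, -0.3283, 0.272]
eef_rot: [1.57, 2.721, -0.0]
wrist_force: [0.8, 0.3, -0.8]
finger_gap: 0.0649
finger_force: 28.4
time: 8.72
eef_pos: [0.4994, -0.4727, 0.2714]
eef_rot: [-1.571, -2.72, -0.001]
wrist_force: [-0.9, -0.6, -1.4]
finger_gap: 0.0644
finger_force: 28.4
[ 0.5004 -0.4714  0.2716] [[328.1126  86.8009]]
base w [ 0.4628 -0.3769] -4.5 joint [ 0.4616 -0.3802  0.0885] -34.0
```

View pics/w3.png

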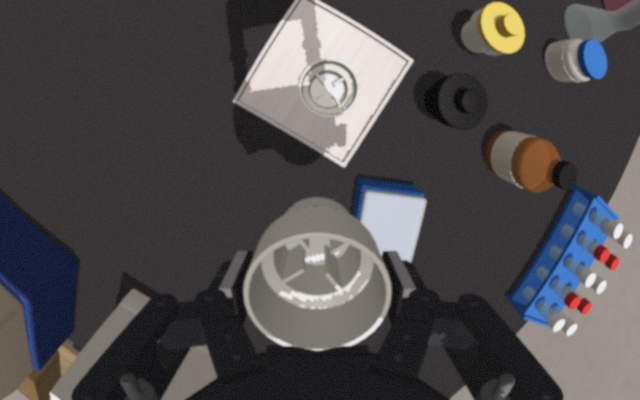

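Run:
```python
from h import *
w=r.capture('wrist');p,R=tool();print(p)
print('held',*fitc([(w,1)],(p[0],p[1],p[2]+.034),.0312))
print(atz(w,328,88.5,.079,True))
u=cv2.resize(w['color'][40:140,270:390,::-1],None,fx=6,fy=6,interpolation=cv2.INTER_CUBIC)
for x,y,cl in [(.46,-.381,(0,0,255)),(.4605,-.3785,(0,255,0))]:
    uv=(proj(w,circ(x,y,.079,.0325),1)-[270,40]+.5)*6
    cv2.polylines(u,[uv.astype(int)],True,cl,1)
cv2.imwrite('pics/w4.png',u)
```

```text
[ 0.5005 -0.4712  0.2716]
held [ 0.4998 -0.4712] -61.0
[ 0.4616 -0.3815  0.079 ]
```

View pics/w4.png

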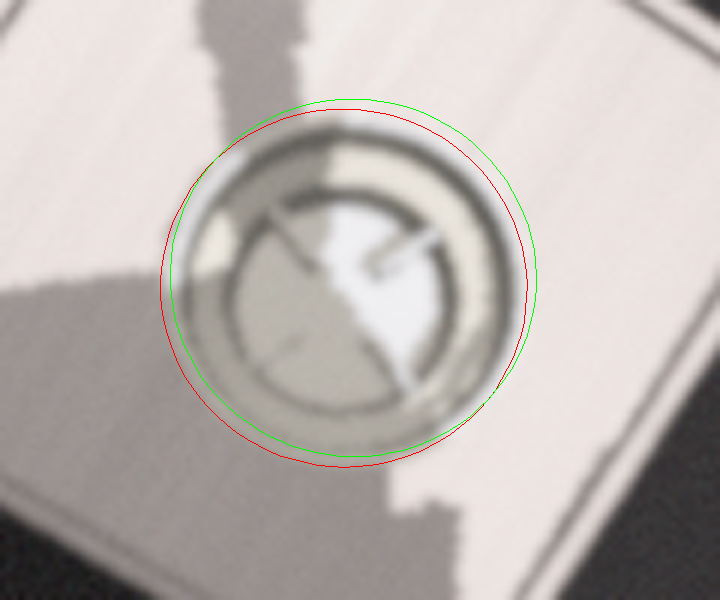

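```bash
python3 -m creep '[[[-1,2.2,0,0,0,0,-1],[-1,2.3,0,0,0,0,-1],[-1,2.3,0,0,0,0,-1],[-0.95,2.2,0,0,0,0,-1],[0,0,-3,0,0,0,-1],[0,0,-3,0,0,0,-1],[0,0,-3,0,0,0,-1],[0,0,-1,0,0,0,-1],[0,0,0,0,0,0,-1],[0,0,0,0,0,0,-1]]]'
python3 - <<'E'
from h import *
S=r.capture('scene');cv2.imwrite('pics/s5.png',cv2.resize(S['color'][100:230,120:300,::-1],None,fx=4,fy=4,interpolation=cv2.INTER_CUBIC))
p=tool()[0];print(p);f=p[2]-.040;print(f)
E
```

```text
time: 9.7
eef_pos: [0.4608, -0.3824, 0.1722]
eef_rot: [1.569, 2.722, -0.0]
wrist_force: [-0.6, -0.5, -0.1]
finger_gap: 0.0646
finger_force: 28.4
[ 0.4613 -0.3833  0.1735]
0.1334667948062746
```

View pics/s5.png

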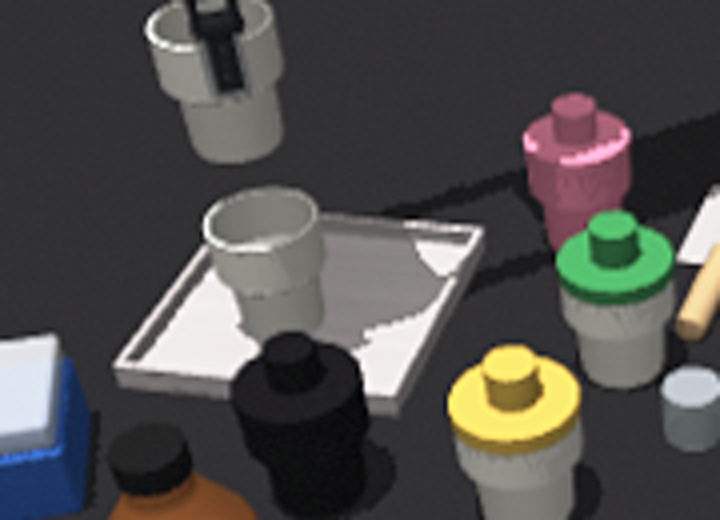

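Run:
```python
from h import *
S=r.capture('scene');T=r.capture('top');p,R=tool()
print((proj(S,[(p[0],p[1],p[2]-.04),(.461,-.3815,.079),(.461,-.3815,.004)])-[120,100])*4)
cv2.imwrite('pics/s6.png',cv2.resize(T['color'][180:290,380:500,::-1],None,fx=5,fy=5,interpolation=cv2.INTER_CUBIC))
print((proj(T,[(p[0],p[1],p[2]+.035),(.461,-.3815,.079),(.461,-.3815,.004)])-[380,180])*5)
```

```text
[[230.7513 134.4912]
 [254.9011 215.9154]
 [279.6647 317.871 ]]
[[466.3596 232.3414]
 [384.3451 255.8003]
 [347.0631 266.8306]]
```

View pics/s6.png

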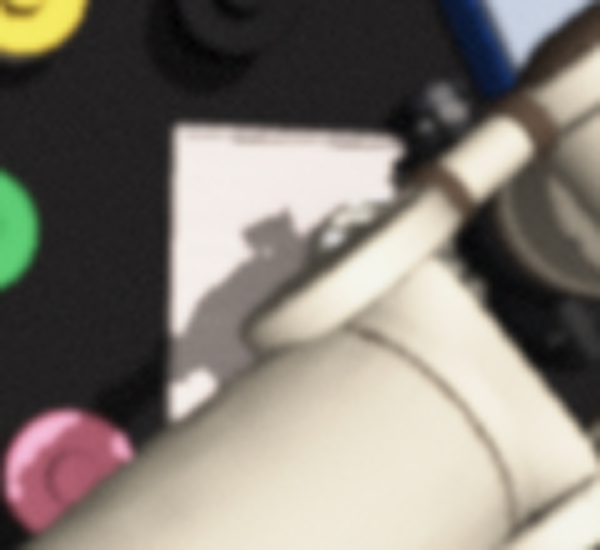

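Run:
```python
from h import *
S=r.capture('scene');p,R=tool()
a=cv2.imread('pics/scene0.png')
t=a[148:182,176:212];b=S['color'][:,:,::-1].copy()
m=cv2.matchTemplate(b,t,cv2.TM_CCOEFF_NORMED);print(cv2.minMaxLoc(m)[1::2],'orig (176,148)')
u=cv2.resize(b[100:200,150:250],None,fx=6,fy=6,interpolation=cv2.INTER_CUBIC)
def dr(P,cl):
    cv2.polylines(u,[((proj(S,P)-[150,100]+.5)*6).astype(int)],True,cl,1)
dr(circ(.461,-.3815,.079,.0325),(0,0,255));dr(circ(.461,-.3815,.004,.024),(0,0,255))
dr(circ(p[0],p[1],p[2]-.040,.024),(0,255,0));dr(circ(p[0],p[1],p[2]+.035,.0325),(0,255,0));dr(circ(p[0],p[1],p[2]+.003,.0325),(0,255,0))
cv2.imwrite('pics/s7.png',u)
```

```text
(0.6813619136810303, (176, 148)) orig (176,148)
```

View pics/s7.png

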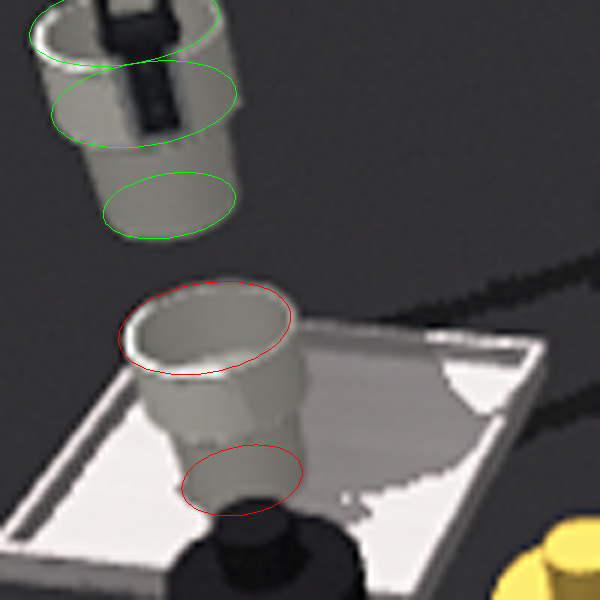

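```bash
python3 -m creep '[[[0,0.2,-2,0,0,0,-1],[0,0,-2,0,0,0,-1],[0,0,-2,0,0,0,-1],[0,0,-1,0,0,0,-1],[0,0,-0.5,0,0,0,-1],[0,0,-0.3,0,0,0,-1],[0,0,0,0,0,0,-1]]]'
python3 -m creep '[[[0,0,-0.3,0,0,0,-1],[0,0,-0.2,0,0,0,-1],[0,0,0,0,0,0,-1]]]'
python3 -m creep '[[[0,0,-0.2,0,0,0,-1],[0,0,-0.2,0,0,0,-1],[0,0,0,0,0,0,-1]]]'
```

```text
time: 10.48
eef_pos: [0.4606, -0.3812, 0.0939]
eef_rot: [1.57, 2.72, -0.001]
wrist_force: [0.3, -0.2, -1.1]
finger_gap: 0.0647
finger_force: 28.3
time: 10.73
eef_pos: [0.4604, -0.381, 0.0886]
eef_rot: [1.57, 2.721, -0.0]
wrist_force: [-0.3, 0.2, -0.2]
finger_gap: 0.0648
finger_force: 28.3
time: 10.98
eef_pos: [0.4608, -0.3814, 0.0857]
eef_rot: [1.569, 2.72, -0.001]
wrist_force: [-1.1, 1.0, 5.4]
finger_gap: 0.0647
finger_force: 29.1
```

```bash
python3 -m creep '[[[0,0,0,0,0,0,1],[0,0,0,0,0,0,1],[0,0,0,0,0,0,1],[0,0,0,0,0,0,1],[0,0,1,0,0,0,1],[0,0,3,0,0,0,1],[0,0,4,0,0,0,1],[0,0,4,0,0,0,1],[0,0,4,0,0,0,1],[0,0,0,0,0,0,1]]]'
python3 - <<'E'
from h import *
w=r.capture('wrist');S=r.capture('scene');p,R=tool();print(p)
print('nested',*fitc([(w,1)],(.461,-.381,.119),.0312),*fitc([(w,1),(S,0)],(.461,-.381,.119),.0312,False))
a=cv2.resize(w['color'][100:300,220:420,::-1],(400,400));b=cv2.resize(S['color'][110:210,150:250,::-1],(400,400));cv2.imwrite('pics/n1.png',np.hstack([a,b]))
E
```

```text
time: 11.82
eef_pos: [0.4633, -0.3843, 0.2557]
eef_rot: [1.562, 2.707, -0.01]
wrist_force: [0.2, 0.0, 0.9]
finger_gap: 0.0856
finger_force: 0.0
[ 0.4612 -0.3819  0.2477]
nested [ 0.4613 -0.3849] -23.5 [ 0.4608 -0.3828  0.1183] -67.9
```

View pics/n1.png

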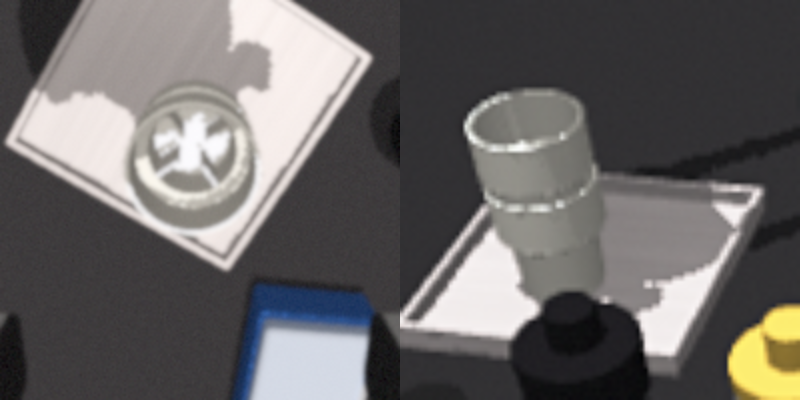

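```bash
python3 -m creep '[[[1.1,3.2,0,0,0,0,1],[1.1,3.2,0,0,0,0,1],[1.1,3.2,0,0,0,0,1],[1.1,3.2,0,0,0,0,1],[1.1,3.2,0,0,0,0,1],[1.1,3.2,0,0,0,0,1],[1.1,3.2,0,0,0,0,1],[1.1,3.2,0,0,0,0,1],[1.1,3.2,0,0,0,0,1],[1.1,3.2,0,0,0,0,1]]]'
python3 -m creep '[[[1.1,3.2,0,0,0,0,1],[1.1,3.2,0,0,0,0,1],[1.1,3.2,0,0,0,0,1],[1.1,3.2,0,0,0,0,1],[1.1,3.2,0,0,0,0,1],[1.1,3.2,0,0,0,0,1],[1.1,3.2,0,0,0,0,1],[1.1,3.2,0,0,0,0,1],[0,0,0,0,0,0,1],[0,0,0,0,0,0,1]]]'
python3 - <<'E'
from h import *
w=r.capture('wrist');p,R=tool();print(p)
print('u4',*fitc([(w,1)],(.6604,.1946,.135),.0312))
for n,P in [('p2',(.5256,.1055,.088)),('p3',(.6255,.1009,.088)),('p1',(.4989,.2018,.088))]: print(n,*fitc([(w,1)],P,.0315))
E
```

```text
time: 12.75
eef_pos: [0.5694, -0.0587, 0.2423]
eef_rot: [-1.568, -2.718, 0.001]
wrist_force: [1.2, 0.6, -0.1]
finger_gap: 0.0854
finger_force: 0.0
time: 13.58
eef_pos: [0.6572, 0.1968, 0.2416]
eef_rot: [-1.565, -2.72, 0.004]
wrist_force: [-0.7, -0.3, 0.8]
finger_gap: 0.0857
finger_force: 0.0
[0.6573 0.1955 0.2421]
u4 [0.6594 0.1937] -41.5
p2 [0.5248 0.1035] -64.3
p3 [0.6253 0.1   ] -56.8
p1 [0.4982 0.2012] -71.3
```

```bash
python3 -m creep '[[[0.25,-0.15,-1,0,0,0,1],[0,0,-2.5,0,0,0,1],[0,0,-3,0,0,0,1],[0,0,-3,0,0,0,1],[0,0,-2.5,0,0,0,1],[0,0,-1.5,0,0,0,1],[0,0,-0.5,0,0,0,1],[0,0,0,0,0,0,1]]]'
python3 -m creep '[[[0,0,0,0,0,0,-1],[0,0,0,0,0,0,-1],[0,0,0,0,0,0,-1],[0,0,0,0,0,0,-1],[0,0,0,0,0,0,-1],[0,0,0,0,0,0,-1],[0,0,0,0,0,0,-1],[0,0,0,0,0,0,-1]]]'
python3 -m creep '[[[0,0,1,0,0,0,-1],[0,0,2,0,0,0,-1],[0,0,3,0,0,0,-1],[0,0,3,0,0,0,-1],[0,0,3,0,0,0,-1],[0,0,3,0,0,0,-1],[0,0,2,0,0,0,-1],[0,0,0,0,0,0,-1]]]'
```

```text
time: 14.3
eef_pos: [0.6598, 0.1927, 0.1026]
eef_rot: [-1.57, -2.718, 0.003]
wrist_force: [0.9, 0.0, -0.3]
finger_gap: 0.0851
finger_force: 0.0
time: 14.97
eef_pos: [0.6624, 0.1938, 0.107]
eef_rot: [1.568, 2.718, 0.004]
wrist_force: [0.3, -1.1, 6.6]
finger_gap: 0.0668
finger_force: 28.6
time: 15.63
eef_pos: [0.663, 0.1942, 0.2818]
eef_rot: [1.565, 2.714, 0.01]
wrist_force: [1.2, 0.8, 0.8]
finger_gap: 0.0668
finger_force: 28.4
```

```bash
python3 -m creep '[[[-0.8,-3.3,0,0,0,0,-1],[-0.8,-3.3,0,0,0,0,-1],[-0.8,-3.3,0,0,0,0,-1],[-0.8,-3.3,0,0,0,0,-1],[-0.8,-3.3,0,0,0,0,-1],[-0.8,-3.3,0,0,0,0,-1],[-0.8,-3.3,0,0,0,0,-1],[-0.8,-3.3,0,0,0,0,-1],[-0.8,-3.3,0,0,0,0,-1],[-0.8,-3.3,0,0,0,0,-1]]]'
python3 -m creep '[[[-0.8,-3.3,0,0,0,0,-1],[-0.8,-3.3,0,0,0,0,-1],[-0.8,-3.3,0,0,0,0,-1],[-0.8,-3.3,0,0,0,0,-1],[-0.8,-3.3,0,0,0,0,-1],[-0.8,-3.3,0,0,0,0,-1],[-0.8,-3.3,0,0,0,0,-1],[-0.8,-3.3,0,0,0,0,-1],[-0.8,-3.3,0,0,0,0,-1],[-0.8,-3.3,0,0,0,0,-1]]]'
python3 -m creep '[[[0,0,0,0,0,0,-1],[0,0,0,0,0,0,-1],[0,0,0,0,0,0,-1]]]'
python3 - <<'E'
from h import *
w=r.capture('wrist');S=r.capture('scene');p,R=tool();print(p)
print('held',*fitc([(w,1)],(p[0],p[1],p[2]+.028),.0312))
print('stack',*fitc([(w,1)],(.461,-.382,.119),.0312),*fitc([(w,1),(S,0)],(.461,-.382,.119),.0312,False),*fitc([(S,0)],(.461,-.382,.119),.0312))
a=cv2.resize(w['color'][40:360,160:480,::-1],(400,400))
u=cv2.resize(S['color'][70:210,130:270,::-1],(560,560),interpolation=cv2.INTER_CUBIC)[:,:400]
for h,rd in ((-.047,.024),(.028,.0325)): cv2.polylines(u,[((proj(S,circ(p[0],p[1],p[2]+h,rd))-[130,70]+.5)*4).astype(int)],True,(0,255,0),1)
cv2.imwrite('pics/n2.png',np.hstack([np.vstack([a,a[:160]*0]),u]))
E
```

```text
time: 16.47
eef_pos: [0.5795, -0.1374, 0.2733]
eef_rot: [-1.569, -2.72, 0.0]
wrist_force: [0.6, -0.1, -0.5]
finger_gap: 0.0671
finger_force: 28.5
time: 17.3
eef_pos: [0.4998, -0.4673, 0.2731]
eef_rot: [-1.569, -2.72, -0.001]
wrist_force: [0.7, 0.8, -0.1]
finger_gap: 0.0671
finger_force: 28.5
time: 17.55
eef_pos: [0.5007, -0.4654, 0.2733]
eef_rot: [-1.569, -2.72, -0.002]
wrist_force: [-0.3, -0.1, -0.6]
finger_gap: 0.0668
finger_force: 28.5
[ 0.5013 -0.4648  0.2741]
held [ 0.4994 -0.4639] -65.6
stack [ 0.4665 -0.3761] -5.4 [ 0.4648 -0.3782  0.1208] -58.2 [ 0.4621 -0.3799] -55.4
```

View pics/n2.png

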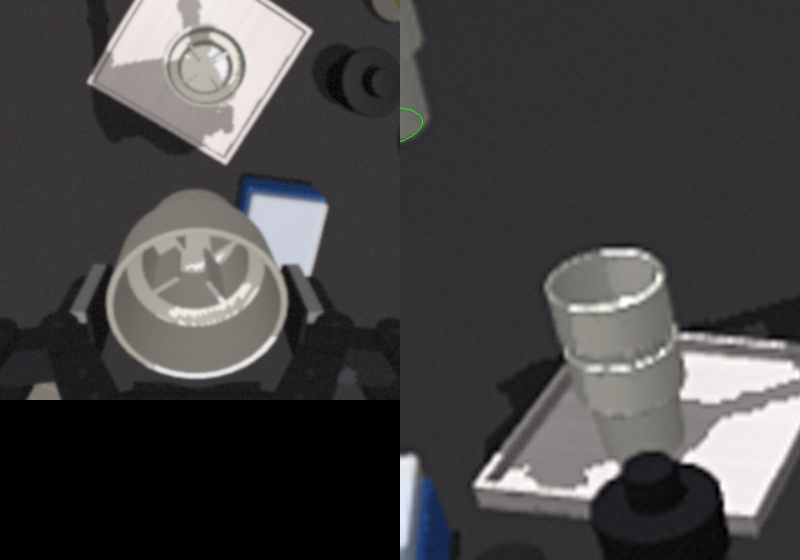

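```bash
python3 -m creep '[[[-1,2.1,0,0,0,0,-1],[-1,2.1,0,0,0,0,-1],[-1,2.1,0,0,0,0,-1],[-0.8,2.1,0,0,0,0,-1],[0,0,-2,0,0,0,-1],[0,0,-3,0,0,0,-1],[0,0,-2,0,0,0,-1],[0,0,0,0,0,0,-1],[0,0,0,0,0,0,-1]]]'
python3 - <<'E'
from h import *
S=r.capture('scene');p,R=tool();print(p)
w=r.capture('wrist');print('held',*fitc([(w,1)],(p[0],p[1],p[2]+.028),.0312),'stack',*fitc([(S,0)],(.462,-.38,.119),.0312))
E
```

```text
time: 18.4
eef_pos: [0.4627, -0.3806, 0.2036]
eef_rot: [-1.567, -2.72, -0.002]
wrist_force: [-0.0, 0.1, 0.1]
finger_gap: 0.0667
finger_force: 28.5
[ 0.4633 -0.3818  0.2054]
held [ 0.4623 -0.3804] -68.4 stack [ 0.4619 -0.3801] -52.5
```

Aligned to about 1 mm; lowering.

```bash
python3 -m creep '[[[0,0,-2,0,0,0,-1],[0,0,-2,0,0,0,-1],[0,0,-1.5,0,0,0,-1],[0,0,-0.8,0,0,0,-1],[0,0,-0.4,0,0,0,-1],[0,0,0,0,0,0,-1],[0,0,0,0,0,0,-1]]]'
python3 -m creep '[[[0,0,-0.2,0,0,0,-1],[0,0,-0.2,0,0,0,-1],[0,0,0,0,0,0,-1]]]'
python3 -m creep '[[[0,0,-0.2,0,0,0,-1],[0,0,0,0,0,0,-1]]]'
```

```text
time: 19.08
eef_pos: [0.4634, -0.383, 0.1388]
eef_rot: [1.569, 2.719, -0.001]
wrist_force: [-0.2, -0.2, -0.4]
finger_gap: 0.0668
finger_force: 28.5
time: 19.33
eef_pos: [0.4628, -0.3824, 0.1335]
eef_rot: [1.57, 2.721, -0.0]
wrist_force: [0.8, -0.0, 0.1]
finger_gap: 0.0669
finger_force: 28.5
time: 19.5
eef_pos: [0.4626, -0.3822, 0.131]
eef_rot: [-1.57, -2.721, -0.0]
wrist_force: [-0.7, 0.6, -0.2]
finger_gap: 0.067
finger_force: 28.5
```

```bash
python3 -m creep '[[[0,0,-0.2,0,0,0,-1],[0,0,0,0,0,0,-1]]]'
python3 -m creep '[[[0,0,-0.15,0,0,0,-1],[0,0,0,0,0,0,-1]]]'
```

```text
time: 19.67
eef_pos: [0.4635, -0.383, 0.1308]
eef_rot: [1.569, 2.719, -0.001]
wrist_force: [-0.1, 0.8, 5.2]
finger_gap: 0.0669
finger_force: 28.9
time: 19.83
eef_pos: [0.464, -0.3835, 0.1307]
eef_rot: [1.568, 2.717, -0.002]
wrist_force: [-0.9, 1.0, 9.8]
finger_gap: 0.0669
finger_force: 29.3
```

```bash
python3 -m creep '[[[0,0,0.1,0,0,0,1],[0,0,0,0,0,0,1],[0,0,0,0,0,0,1],[0,0,0,0,0,0,1],[0,0,1,0,0,0,1],[0,0,3,0,0,0,1],[0,0,4,0,0,0,1],[0,0,4,0,0,0,1],[0,0,3,0,0,0,1],[0,0,0,0,0,0,1]]]'
python3 -m creep '[[[2,2.7,0,0,0,0,1],[2,2.7,0,0,0,0,1],[2,2.7,0,0,0,0,1],[2,2.7,0,0,0,0,1],[2,2.7,0,0,0,0,1],[2,2.7,-2,0,0,0,1],[1.6,2.7,-2,0,0,0,1],[0,0,0,0,0,0,1],[0,0,0,0,0,0,1]]]'
cat >> h.py <<'E'
def lid(c,col,fish,near,z=.078):
    "centre of lid disc at height z, by fitting lid+knob silhouette"
    m=cmask(c,col);n,l,st,ce=cv2.connectedComponentsWithStats(m)
    uv=proj(c,[(near[0],near[1],z)],fish)[0]
    i=min((k for k in range(1,n) if st[k,4]>80),key=lambda k:np.hypot(*(ce[k]-uv)))
    m=(l==i).astype(np.uint8)
    def hull(x,y):
        P=np.vstack([circ(x,y,a,b) for a,b in ((.066,.0335),(.078,.0335),(.078,.014),(.1,.014))])
        return proj(c,P,fish)
    def cost(q):
        s=np.zeros(m.shape,np.uint8);h=hull(*q)
        for a in (h[:180],h[180:]): cv2.fillConvexPoly(s,cv2.convexHull((a*16).astype(np.int32)),1,shift=4)
        return float((s!=m).sum())
    q=atz(c,*ce[i],z,fish)[:2]
    b=minimize(cost,q,method='Nelder-Mead',options=dict(initial_simplex=[q,q+[.006,0],q+[0,.006]],xatol=1e-4,fatol=.5))
    return b.x,b.fun,int(m.sum())
E
python3 - <<'E'
from h import *
w=r.capture('wrist');S=r.capture('scene');T=r.capture('top');p,R=tool();print(p)
for col,q in dict(yellow=(.599,-.193),green=(.471,-.166),blue=(.581,-.05)).items():
    for n,c,f in (('w',w,True),('S',S,False),('T',T,False)):
        try: print(col,n,*lid(c,col,f,q))
        except ValueError as e: print(col,n,'no')
print('stack',*fitc([(S,0)],(.462,-.38,.159),.0312))
cv2.imwrite('pics/w8.png',w['color'][:,:,::-1])
b=cv2.resize(S['color'][70:200,130:270,::-1],None,fx=4,fy=4);cv2.imwrite('pics/s8.png',b)
E
```

```text
time: 20.67
eef_pos: [0.465, -0.385, 0.2885]
eef_rot: [1.563, 2.709, -0.008]
wrist_force: [0.7, 0.2, 0.9]
finger_gap: 0.0851
finger_force: 0.0
time: 21.42
eef_pos: [0.5984, -0.1915, 0.2372]
eef_rot: [-1.564, -2.72, 0.001]
wrist_force: [-0.2, 0.3, 0.9]
finger_gap: 0.0854
finger_force: 0.0
[ 0.5988 -0.1946  0.2401]
yellow w [ 0.5991 -0.1941] 219.0 3281
yellow S [ 0.5964 -0.1927] 230.0 531
yellow T [ 0.612  -0.2016] 269.0 285
green w [ 0.469 -0.168] 529.0 2946
green S [ 0.4688 -0.1661] 86.0 503
green T [0.4066 0.195 ] 493.0 88
blue w [ 0.5787 -0.0525] 91.0 3644
blue S [ 0.5755 -0.0506] 63.0 686
blue T [ 0.581  -0.0498] 81.0 485
stack [ 0.4625 -0.3804] -61.8
```

View pics/w8.png

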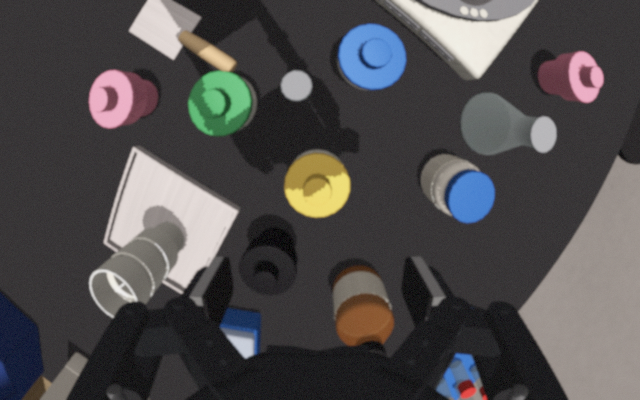

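```bash
python3 -m creep '[[[0,0,-2,0,0,0,1],[0,0,-3,0,0,0,1],[0,0,-3.5,0,0,0,1],[0,0,-3.5,0,0,0,1],[0,0,-3,0,0,0,1],[0,0,-2.5,0,0,0,1],[0,0,-1.5,0,0,0,1],[0,0,-0.5,0,0,0,1],[0,0,0,0,0,0,1]]]' 35
python3 -m creep '[[[0,0,0,0,0,0,-1],[0,0,0,0,0,0,-1],[0,0,0,0,0,0,-1],[0,0,0,0,0,0,-1],[0,0,0,0,0,0,-1],[0,0,0,0,0,0,-1],[0,0,0,0,0,0,-1],[0,0,0,0,0,0,-1]]]'
python3 -m creep '[[[0,0,1,0,0,0,-1],[0,0,2,0,0,0,-1],[0,0,3,0,0,0,-1],[0,0,3.5,0,0,0,-1],[0,0,3.5,0,0,0,-1],[0,0,3.5,0,0,0,-1],[0,0,3,0,0,0,-1],[0,0,2,0,0,0,-1],[0,0,0,0,0,0,-1]]]'
```

```text
time: 22.32
eef_pos: [0.5979, -0.1943, 0.0433]
eef_rot: [-1.572, -2.719, 0.0]
wrist_force: [-0.7, 0.1, -0.0]
finger_gap: 0.0854
finger_force: 0.0
time: 22.98
eef_pos: [0.6003, -0.1946, 0.0465]
eef_rot: [1.568, 2.717, -0.001]
wrist_force: [-1.2, -2.2, 7.9]
finger_gap: 0.0661
finger_force: 39.5
time: 23.73
eef_pos: [0.601, -0.1942, 0.2658]
eef_rot: [1.564, 2.712, 0.001]
wrist_force: [0.8, 0.4, -1.1]
finger_gap: 0.0658
finger_force: 39.8
```

```bash
python3 -m creep '[[[-0.8,3.3,0,0,0,0,-1],[-0.8,3.3,0,0,0,0,-1],[-0.8,3.3,0,0,0,0,-1],[-0.8,3.3,0,0,0,0,-1],[-0.8,3.3,0,0,0,0,-1],[-0.8,3.3,0,0,0,0,-1],[-0.8,3.3,0,0,0,0,-1],[-1,3.3,0,0,0,0,-1],[-0.9,3.4,0,0,0,0,-1]]]'
python3 -m creep '[[[0,0,0,0,0,0,-1],[0,0,0,0,0,0,-1],[0,0,0,0,0,0,-1]]]'
cat >> h.py <<'E'
def heldlid(c,col,h):
    p=tool()[0]
    import types
    dz=p[2]-h
    d=dict(c);E=np.array(c['extrinsics']).copy();E[:3,3]+=E[:3,:3]@np.array([0,0,dz]);d['extrinsics']=E
    return lid(d,col,True,p[:2])
E
python3 - <<'E'
from h import *
w=r.capture('wrist');p,R=tool();print(p,heldlid(w,'yellow',.0465))
for n,P in [('p2',(.5256,.1055,.088)),('p3',(.6255,.1009,.088)),('p4',(.6604,.1946,.088)),('p1',(.4989,.2018,.088))]: print(n,*fitc([(w,1)],P,.0315))
S=r.capture('scene');print('p2S',*fitc([(S,0)],(.5256,.1055,.088),.0315))
E
```

```text
time: 24.48
eef_pos: [0.5218, 0.1063, 0.2568]
eef_rot: [-1.569, -2.719, 0.002]
wrist_force: [1.3, 0.1, -1.3]
finger_gap: 0.066
finger_force: 39.8
time: 24.73
eef_pos: [0.5231, 0.1045, 0.2575]
eef_rot: [-1.569, -2.72, 0.002]
wrist_force: [-0.3, -0.4, -1.6]
finger_gap: 0.0657
finger_force: 39.8
[0.5235 0.104  0.2578] (array([0.5227, 0.1045]), np.float64(2474.0), 14078)
p2 [0.5254 0.1045] -39.7
p3 [0.6256 0.1001] -41.4
p4 [0.6608 0.1942] -69.1
p1 [0.4986 0.2007] -67.5
p2S [0.5254 0.1064] -50.2
```

```bash
python3 -m creep '[[[0.2,0.1,-2,0,0,0,-1],[0,0,-3,0,0,0,-1],[0,0,-3,0,0,0,-1],[0,0,-2.5,0,0,0,-1],[0,0,-1.5,0,0,0,-1],[0,0,-1,0,0,0,-1],[0,0,-0.5,0,0,0,-1],[0,0,0,0,0,0,-1],[0,0,0,0,0,0,-1]]]'
python3 -m creep '[[[0,0,-0.5,0,0,0,-1],[0,0,-0.4,0,0,0,-1],[0,0,-0.3,0,0,0,-1],[0,0,0,0,0,0,-1]]]'
```

```text
time: 25.58
eef_pos: [0.5266, 0.1053, 0.1247]
eef_rot: [1.57, 2.719, 0.001]
wrist_force: [-0.5, 1.3, -0.8]
finger_gap: 0.0656
finger_force: 39.8
time: 25.92
eef_pos: [0.5253, 0.1058, 0.1112]
eef_rot: [-1.569, -2.72, 0.001]
wrist_force: [-0.1, -0.6, -2.0]
finger_gap: 0.066
finger_force: 39.8
```

```bash
python3 -m creep '[[[0,0,-0.3,0,0,0,-1],[0,0,-0.2,0,0,0,-1],[0,0,0,0,0,0,-1]]]'
python3 -m creep '[[[0,0,-0.2,0,0,0,-1],[0,0,0,0,0,0,-1]]]'
```

```text
time: 26.17
eef_pos: [0.5257, 0.1058, 0.1066]
eef_rot: [-1.57, -2.721, -0.0]
wrist_force: [0.3, -0.1, -2.2]
finger_gap: 0.0656
finger_force: 39.8
time: 26.33
eef_pos: [0.5261, 0.1056, 0.1065]
eef_rot: [1.569, 2.721, -0.0]
wrist_force: [-4.8, -0.5, 8.0]
finger_gap: 0.0659
finger_force: 40.7
```

```bash
python3 -m creep '[[[0,0,0.1,0,0,0,1],[0,0,0,0,0,0,1],[0,0,0,0,0,0,1],[0,0,0,0,0,0,1],[0,0,1,0,0,0,1],[0,0,3,0,0,0,1],[0,0,4,0,0,0,1],[0,0,4,0,0,0,1],[0,0,2.5,0,0,0,1],[0,0,0,0,0,0,1]]]'
python3 - <<'E'
from h import *
w=r.capture('wrist');S=r.capture('scene')
def sh(c):
    d=dict(c);E=np.array(c['extrinsics']).copy();E[:3,3]+=E[:3,:3]@np.array([0,0,.06]);d['extrinsics']=E;return d
print('yellow in rack: w',lid(sh(w),'yellow',True,(.5256,.1055)),'S',lid(sh(S),'yellow',False,(.5256,.1055)))
E
python3 -m creep '[[[-0.7,-3.4,0,0,0,0,1],[-0.7,-3.4,0,0,0,0,1],[-0.7,-3.4,0,0,0,0,1],[-0.7,-3.4,0,0,0,0,1],[-0.7,-3.4,0,0,0,0,1],[-0.7,-3.4,0,0,0,0,1],[-0.7,-3.4,0,0,0,0,1],[-0.7,-3.4,0,0,0,0,1],[0,0,0,0,0,0,1],[0,0,0,0,0,0,1]]]'
python3 - <<'E'
from h import *
w=r.capture('wrist');S=r.capture('scene');p,R=tool();print(p)
print('green',lid(w,'green',True,(.469,-.167)),lid(S,'green',False,(.469,-.167)),'blue',lid(S,'blue',False,(.58,-.05)),lid(w,'blue',True,(.58,-.05)))
E
```

```text
time: 27.17
eef_pos: [0.5294, 0.1057, 0.2591]
eef_rot: [1.564, 2.711, 0.01]
wrist_force: [0.4, -0.3, -0.4]
finger_gap: 0.0851
finger_force: 0.0
yellow in rack: w (array([0.5249, 0.1056]), np.float64(598.0), 3891) S (array([0.5197, 0.1097]), np.float64(243.0), 506)
time: 28.1
eef_pos: [0.4686, -0.167, 0.2491]
eef_rot: [-1.573, -2.715, -0.001]
wrist_force: [-1.3, 0.8, 0.7]
finger_gap: 0.0856
finger_force: 0.0
[ 0.4693 -0.1652  0.2496]
green (array([ 0.4706, -0.1686]), np.float64(302.0), 2956) (array([ 0.4646, -0.1667]), np.float64(86.0), 497) blue (array([ 0.576 , -0.0516]), np.float64(64.0), 684) (array([ 0.5799, -0.0523]), np.float64(140.0), 2709)
```

```bash
python3 -m creep '[[[0.1,-0.3,-2,0,0,0,1],[0,0,-3,0,0,0,1],[0,0,-3.5,0,0,0,1],[0,0,-3.5,0,0,0,1],[0,0,-3.5,0,0,0,1],[0,0,-2.5,0,0,0,1],[0,0,-1.5,0,0,0,1],[0,0,-0.8,0,0,0,1],[0,0,0,0,0,0,1]]]'
python3 -m creep '[[[0,0,0,0,0,0,-1],[0,0,0,0,0,0,-1],[0,0,0,0,0,0,-1],[0,0,0,0,0,0,-1],[0,0,0,0,0,0,-1],[0,0,0,0,0,0,-1],[0,0,0,0,0,0,-1],[0,0,0,0,0,0,-1]]]'
python3 -m creep '[[[0,0,1,0,0,0,-1],[0,0,2,0,0,0,-1],[0,0,3,0,0,0,-1],[0,0,3.5,0,0,0,-1],[0,0,3.5,0,0,0,-1],[0,0,3.5,0,0,0,-1],[0,0,3,0,0,0,-1],[0,0,2.5,0,0,0,-1],[0,0,0,0,0,0,-1]]]'
```

```text
time: 28.95
eef_pos: [0.4695, -0.167, 0.0458]
eef_rot: [-1.565, -2.719, -0.001]
wrist_force: [1.1, 0.9, 0.5]
finger_gap: 0.0853
finger_force: 0.0
time: 29.62
eef_pos: [0.4722, -0.1701, 0.0494]
eef_rot: [1.569, 2.718, 0.0]
wrist_force: [0.4, 0.7, 7.3]
finger_gap: 0.0654
finger_force: 39.8
time: 30.37
eef_pos: [0.4728, -0.1707, 0.2744]
eef_rot: [1.565, 2.712, -0.001]
wrist_force: [0.6, -0.6, -0.6]
finger_gap: 0.0657
finger_force: 40.0
```

```bash
python3 -m creep '[[[1.7,3,0,0,0,0,-1],[1.7,3,0,0,0,0,-1],[1.7,3,0,0,0,0,-1],[1.7,3,0,0,0,0,-1],[1.7,3,0,0,0,0,-1],[1.7,3,0,0,0,0,-1],[1.7,3,0,0,0,0,-1],[1.7,3,0,0,0,0,-1],[1.7,3,0,0,0,0,-1]]]'
python3 -m creep '[[[0,0,0,0,0,0,-1],[0,0,0,0,0,0,-1],[0,0,0,0,0,0,-1]]]'
python3 - <<'E'
from h import *
w=r.capture('wrist');p,R=tool();print(p,heldlid(w,'green',.0494))
for n,P in [('p3',(.6255,.1009,.088)),('p4',(.6604,.1946,.088)),('p1',(.4989,.2018,.088))]: print(n,*fitc([(w,1)],P,.0315))
E
```

```text
time: 31.12
eef_pos: [0.6233, 0.1024, 0.2659]
eef_rot: [-1.569, -2.719, 0.003]
wrist_force: [1.1, 0.4, -1.7]
finger_gap: 0.0654
finger_force: 40.1
time: 31.37
eef_pos: [0.6228, 0.1004, 0.2663]
eef_rot: [-1.569, -2.719, 0.003]
wrist_force: [-0.2, -0.7, -1.8]
finger_gap: 0.0657
finger_force: 40.5
[0.6229 0.0999 0.2668] (array([0.6225, 0.1006]), np.float64(1152.0), 14931)
p3 [0.6255 0.1004] -46.3
p4 [0.6605 0.1944] -68.9
p1 [0.4983 0.2008] -63.3
```

```bash
python3 -m creep '[[[0.2,0,-2,0,0,0,-1],[0,0,-3,0,0,0,-1],[0,0,-3,0,0,0,-1],[0,0,-2.5,0,0,0,-1],[0,0,-1.5,0,0,0,-1],[0,0,-1.2,0,0,0,-1],[0,0,-0.8,0,0,0,-1],[0,0,0,0,0,0,-1],[0,0,0,0,0,0,-1]]]'
python3 -m creep '[[[0,0,-0.5,0,0,0,-1],[0,0,-0.5,0,0,0,-1],[0,0,-0.3,0,0,0,-1],[0,0,0,0,0,0,-1]]]'
python3 -m creep '[[[0,0,-0.3,0,0,0,-1],[0,0,0,0,0,0,-1]]]'
```

```text
time: 32.17
eef_pos: [0.6261, 0.1003, 0.1285]
eef_rot: [1.57, 2.72, 0.001]
wrist_force: [0.3, 0.6, -1.8]
finger_gap: 0.0655
finger_force: 40.6
time: 32.5
eef_pos: [0.6253, 0.1008, 0.114]
eef_rot: [-1.569, -2.72, 0.001]
wrist_force: [0.4, -0.2, -2.1]
finger_gap: 0.0658
finger_force: 40.6
time: 32.67
eef_pos: [0.6255, 0.1008, 0.1113]
eef_rot: [-1.57, -2.721, 0.0]
wrist_force: [0.2, 0.1, -2.5]
finger_gap: 0.0661
finger_force: 40.6
```

```bash
python3 -m creep '[[[0,0,-0.2,0,0,0,-1],[0,0,0,0,0,0,-1]]]'
python3 -m creep '[[[0,0,-0.2,0,0,0,-1],[0,0,0,0,0,0,-1]]]'
```

```text
time: 32.83
eef_pos: [0.6258, 0.1008, 0.1097]
eef_rot: [1.57, 2.721, 0.0]
wrist_force: [0.5, 0.1, -2.0]
finger_gap: 0.0654
finger_force: 40.6
time: 33.0
eef_pos: [0.6261, 0.1006, 0.1095]
eef_rot: [1.569, 2.721, -0.0]
wrist_force: [-4.2, 0.2, 7.0]
finger_gap: 0.0658
finger_force: 41.2
```

```bash
python3 -m creep '[[[0,0,0.1,0,0,0,1],[0,0,0,0,0,0,1],[0,0,0,0,0,0,1],[0,0,0,0,0,0,1],[0,0,1,0,0,0,1],[0,0,3,0,0,0,1],[0,0,4,0,0,0,1],[0,0,4,0,0,0,1],[0,0,2.5,0,0,0,1],[0,0,0,0,0,0,1]]]'
python3 -m creep '[[[-0.9,-3,0,0,0,0,1],[-0.9,-3,0,0,0,0,1],[-0.9,-3,0,0,0,0,1],[-0.9,-3,0,0,0,0,1],[-0.9,-3,0,0,0,0,1],[0,0,0,0,0,0,1],[0,0,0,0,0,0,1]]]'
python3 - <<'E'
from h import *
w=r.capture('wrist');S=r.capture('scene');p,R=tool();print(p)
print('blue',lid(w,'blue',True,(.58,-.052)),lid(S,'blue',False,(.58,-.052)))
cv2.imwrite('pics/w9.png',w['color'][:,:,::-1])
E
```

```text
time: 33.83
eef_pos: [0.6293, 0.1007, 0.2631]
eef_rot: [1.564, 2.71, 0.011]
wrist_force: [0.4, -0.5, 1.3]
finger_gap: 0.0854
finger_force: 0.0
time: 34.42
eef_pos: [0.5804, -0.0505, 0.254]
eef_rot: [-1.574, -2.719, -0.0]
wrist_force: [0.4, 0.2, 0.9]
finger_gap: 0.0857
finger_force: 0.0
[ 0.5808 -0.0486  0.2539]
blue (array([ 0.579 , -0.0529]), np.float64(110.0), 3088) (array([ 0.5755, -0.0517]), np.float64(66.0), 680)
```

View pics/w9.png

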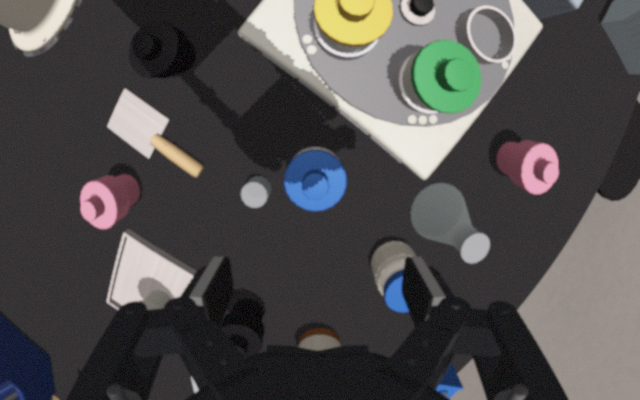

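```bash
python3 -m creep '[[[-0.15,-0.3,-2,0,0,0,1],[0,0,-3,0,0,0,1],[0,0,-3.5,0,0,0,1],[0,0,-3.5,0,0,0,1],[0,0,-3.5,0,0,0,1],[0,0,-2.5,0,0,0,1],[0,0,-1.7,0,0,0,1],[0,0,-0.8,0,0,0,1],[0,0,0,0,0,0,1]]]'
python3 -m creep '[[[0,0,0,0,0,0,-1],[0,0,0,0,0,0,-1],[0,0,0,0,0,0,-1],[0,0,0,0,0,0,-1],[0,0,0,0,0,0,-1],[0,0,0,0,0,0,-1],[0,0,0,0,0,0,-1],[0,0,0,0,0,0,-1]]]'
python3 -m creep '[[[0,0,1,0,0,0,-1],[0,0,2,0,0,0,-1],[0,0,3,0,0,0,-1],[0,0,3.5,0,0,0,-1],[0,0,3.5,0,0,0,-1],[0,0,3.5,0,0,0,-1],[0,0,3,0,0,0,-1],[0,0,2.5,0,0,0,-1],[0,0,0,0,0,0,-1]]]'
```

```text
time: 35.27
eef_pos: [0.5779, -0.0507, 0.0466]
eef_rot: [-1.566, -2.719, 0.001]
wrist_force: [-0.1, -0.5, 0.6]
finger_gap: 0.0848
finger_force: 0.0
time: 35.93
eef_pos: [0.5809, -0.0527, 0.0508]
eef_rot: [1.568, 2.718, 0.002]
wrist_force: [-0.3, 0.2, 5.5]
finger_gap: 0.0661
finger_force: 39.9
time: 36.68
eef_pos: [0.5816, -0.053, 0.276]
eef_rot: [1.565, 2.712, 0.004]
wrist_force: [0.5, -0.6, -1.3]
finger_gap: 0.0656
finger_force: 40.0
```

```bash
python3 -m creep '[[[1,3,0,0,0,0,-1],[1,3,0,0,0,0,-1],[1,3,0,0,0,0,-1],[1,3,0,0,0,0,-1],[1,3.1,0,0,0,0,-1],[1,3.2,0,0,0,0,-1],[1.1,3.2,0,0,0,0,-1],[1.2,3.2,0,0,0,0,-1]]]'
python3 -m creep '[[[0,0,0,0,0,0,-1],[0,0,0,0,0,0,-1],[0,0,0,0,0,0,-1]]]'
python3 - <<'E'
from h import *
w=r.capture('wrist');p,R=tool();print(p,heldlid(w,'blue',.0508))
for n,P in [('p4',(.6604,.1946,.088)),('p1',(.4989,.2018,.088))]: print(n,*fitc([(w,1)],P,.0315))
E
```

```text
time: 37.35
eef_pos: [0.6614, 0.1963, 0.2669]
eef_rot: [-1.569, -2.719, 0.003]
wrist_force: [-0.4, 0.0, -2.8]
finger_gap: 0.0655
finger_force: 40.0
time: 37.6
eef_pos: [0.6615, 0.1943, 0.2672]
eef_rot: [-1.569, -2.72, 0.004]
wrist_force: [1.3, -0.6, -2.1]
finger_gap: 0.0657
finger_force: 40.5
[0.6617 0.1937 0.2678] (array([0.6618, 0.1936]), np.float64(899.0), 14762)
p4 [0.6601 0.1943] -34.7
p1 [0.4982 0.201 ] -72.4
```

```bash
python3 -m creep '[[[-0.15,0,-2,0,0,0,-1],[0,0,-3,0,0,0,-1],[0,0,-3,0,0,0,-1],[0,0,-2.5,0,0,0,-1],[0,0,-1.5,0,0,0,-1],[0,0,-1.2,0,0,0,-1],[0,0,-0.8,0,0,0,-1],[0,0,0,0,0,0,-1],[0,0,0,0,0,0,-1]]]'
python3 -m creep '[[[0,0,-0.5,0,0,0,-1],[0,0,-0.5,0,0,0,-1],[0,0,-0.3,0,0,0,-1],[0,0,0,0,0,0,-1]]]'
python3 -m creep '[[[0,0,-0.3,0,0,0,-1],[0,0,0,0,0,0,-1],[0,0,0,0,0,0,-1]]]'
```

```text
time: 38.4
eef_pos: [0.6611, 0.1943, 0.1295]
eef_rot: [1.571, 2.72, 0.001]
wrist_force: [0.5, 0.9, -1.3]
finger_gap: 0.0654
finger_force: 40.5
time: 38.73
eef_pos: [0.6602, 0.1947, 0.115]
eef_rot: [-1.569, -2.72, 0.001]
wrist_force: [-0.2, -0.0, -2.0]
finger_gap: 0.0655
finger_force: 40.5
time: 38.98
eef_pos: [0.6606, 0.1947, 0.1127]
eef_rot: [-1.57, -2.721, 0.0]
wrist_force: [0.2, 0.3, -2.4]
finger_gap: 0.0654
finger_force: 40.5
```

```bash
python3 -m creep '[[[0,0,-0.2,0,0,0,-1],[0,0,0,0,0,0,-1]]]'
python3 -m creep '[[[0,0,-0.2,0,0,0,-1],[0,0,0,0,0,0,-1]]]'
```

```text
time: 39.15
eef_pos: [0.6611, 0.1948, 0.111]
eef_rot: [1.57, 2.721, 0.001]
wrist_force: [-0.0, 0.3, -1.1]
finger_gap: 0.0657
finger_force: 40.5
time: 39.32
eef_pos: [0.6613, 0.1946, 0.1109]
eef_rot: [1.569, 2.72, 0.0]
wrist_force: [-4.2, -1.2, 6.7]
finger_gap: 0.0658
finger_force: 41.1
```

```bash
python3 -m creep '[[[0,0,0.1,0,0,0,1],[0,0,0,0,0,0,1],[0,0,0,0,0,0,1],[0,0,0,0,0,0,1],[0,0,1,0,0,0,1],[0,0,3,0,0,0,1],[0,0,4,0,0,0,1],[0,0,4,0,0,0,1],[0,0,2.5,0,0,0,1],[0,0,0,0,0,0,1]]]'
python3 -m creep '[[[-3.1,0,0,0,0,0,-1],[-3.1,0,0,0,0,0,-1],[-3.1,0,0,0,0,0,-1],[-3.1,0,0,0,0,0,-1],[-3.1,0,0,0,0,0,-1],[-3.1,0,0,0,0,0,-1],[-3.1,0,0,0,0,0,-1],[-3.1,0,0,0,0,0,-1],[0,0,0,0,0,0,-1],[0,0,0,0,0,0,-1]]]'
python3 - <<'E'
from h import *
w=r.capture('wrist');S=r.capture('scene');T=r.capture('top');p,R=tool();print(p)
K=np.array([.407,.196,.072]);rs=[]
for n,c,f in (('w',w,1),('S',S,0),('T',T,0)):
    N,l,st,ce=cv2.connectedComponentsWithStats(cmask(c,'green'));uv=proj(c,[K],f)[0]
    i=min((k for k in range(1,N) if st[k,4]>30),key=lambda k:np.hypot(*(ce[k]-uv)))
    print(n,st[i],ce[i],atz(c,*ce[i],.072,f));rs.append(ray(c,*ce[i],f))
print('tri wS',tri(rs[0],rs[1]),'wT',tri(rs[0],rs[2]))
cv2.imwrite('pics/wa.png',np.vstack([w['color'][:,:,::-1][:280],S['color'][90:390,:,::-1]]))
E
```

```text
time: 40.15
eef_pos: [0.6642, 0.1952, 0.2647]
eef_rot: [1.564, 2.711, 0.014]
wrist_force: [0.0, -0.3, 0.7]
finger_gap: 0.0853
finger_force: 0.0
time: 40.98
eef_pos: [0.4118, 0.1949, 0.255]
eef_rot: [1.569, 2.721, 0.001]
wrist_force: [0.5, -0.6, 0.0]
finger_gap: -0.0
finger_force: 0.0
[0.4138 0.1947 0.2552]
w [301 162  24  25 444] [312.8243 174.1171] [0.4052 0.197  0.072 ]
S [428 160  11   9  84] [432.9405 163.9762] [0.4144 0.1972 0.072 ]
T [230 242  10  10  85] [234.3765 246.3765] [0.4072 0.1965 0.072 ]
tri wS [0.4061 0.1974 0.0669] wT [0.4063 0.1968 0.0701]
```

View pics/wa.png

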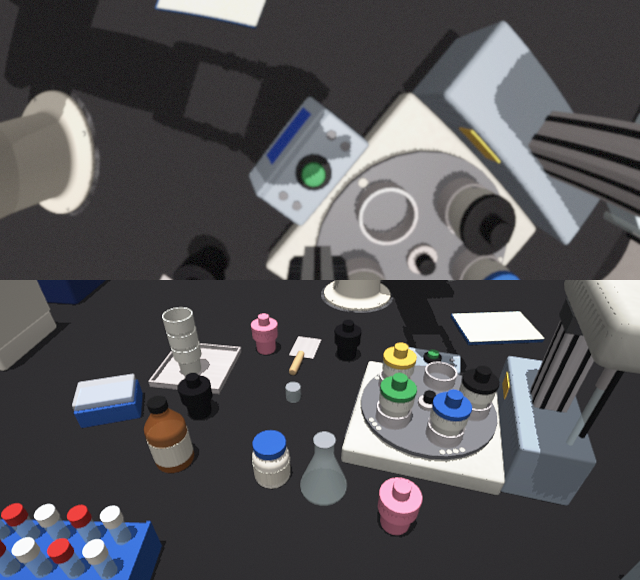

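```bash
python3 -m creep '[[[-0.75,0.2,-3,0,0,0,-1],[0,0,-3.5,0,0,0,-1],[0,0,-3.5,0,0,0,-1],[0,0,-3,0,0,0,-1],[0,0,-2,0,0,0,-1],[0,0,-1.3,0,0,0,-1],[0,0,-0.7,0,0,0,-1],[0,0,0,0,0,0,-1],[0,0,0,0,0,0,-1]]]'
python3 -m creep '[[[0,0,-0.3,0,0,0,-1],[0,0,-0.3,0,0,0,-1],[0,0,-0.3,0,0,0,-1],[0,0,0,0,0,0,-1]]]'
```

```text
time: 41.88
eef_pos: [0.4061, 0.1967, 0.0852]
eef_rot: [1.57, 2.721, 0.0]
wrist_force: [-0.0, 1.0, 0.0]
finger_gap: 0.0001
finger_force: 0.0
time: 42.22
eef_pos: [0.4051, 0.1967, 0.0756]
eef_rot: [-1.57, -2.721, 0.0]
wrist_force: [0.4, -0.3, 0.2]
finger_gap: -0.0002
finger_force: 0.0
```

```bash
python3 -m creep '[[[0,0,-0.3,0,0,0,-1],[0,0,-0.3,0,0,0,-1],[0,0,0,0,0,0,-1]]]'
python3 -m creep '[[[0,0,-0.2,0,0,0,-1],[0,0,-0.2,0,0,0,-1],[0,0,0,0,0,0,-1]]]'
python3 -m creep '[[[0,0,-0.2,0,0,0,-1],[0,0,0,0,0,0,-1],[0,0,0,0,0,0,-1]]]'
```

```text
time: 42.47
eef_pos: [0.4055, 0.1968, 0.0697]
eef_rot: [1.57, 2.721, 0.001]
wrist_force: [0.7, -0.4, 2.3]
finger_gap: 0.0001
finger_force: 1.3
time: 42.72
eef_pos: [0.4056, 0.1968, 0.0661]
eef_rot: [1.57, 2.721, 0.001]
wrist_force: [-1.2, 0.0, 4.2]
finger_gap: 0.0001
finger_force: 2.4
time: 42.97
eef_pos: [0.4058, 0.1969, 0.0658]
eef_rot: [1.57, 2.721, -0.0]
wrist_force: [-7.6, -1.9, 21.2]
finger_gap: -0.0001
finger_force: 10.1
```

```bash
python3 -m creep '[[[0,0,0,0,0,0,-1],[0,0,1,0,0,0,-1],[0,0,3,0,0,0,-1],[0,0,3,0,0,0,-1],[0,0,3,0,0,0,-1],[0,0,3,0,0,0,-1],[0,0,3,0,0,0,-1],[0,0,0,0,0,0,-1],[0,0,0,0,0,0,-1],[0,0,0,0,0,0,-1]]]'
python3 - <<'E'
from h import *
S=r.capture('scene')
a=cv2.imread('pics/wa.png')[280:];b=S['color'][90:390,:,::-1]
d=cv2.absdiff(a,b).max(2);n,l,st,ce=cv2.connectedComponentsWithStats((cv2.medianBlur(d,5)>40).astype(np.uint8))
print([s.tolist() for s in st[1:] if s[4]>20]);print('stack',*fitc([(S,0)],(.462,-.38,.159),.0312))
def sh(c):
    e=dict(c);E=np.array(c['extrinsics']).copy();E[:3,3]+=E[:3,:3]@np.array([0,0,.06]);e['extrinsics']=E;return e
for k,q in dict(yellow=(.5256,.1055),green=(.6255,.1005),blue=(.6604,.1946)).items(): print(k,lid(sh(S),k,False,q))
r.sign_off()
E
```

```text
time: 43.8
eef_pos: [0.4046, 0.1966, 0.2227]
eef_rot: [-1.569, -2.72, 0.002]
wrist_force: [0.4, 0.6, -0.2]
finger_gap: -0.0
finger_force: 0.0
[[444, 3, 5, 10, 33]]
stack [ 0.4625 -0.3804] -61.8
yellow (array([0.5224, 0.1115]), np.float64(188.0), 563)
green (array([0.6199, 0.1039]), np.float64(137.0), 793)
blue (array([0.6579, 0.1958]), np.float64(123.0), 949)
the job is handed in; nothing more can be done
```

The changeover is done and handed in: both used beakers (from positions 3 and 4) are nested upright in the tray, yellow, green and blue stand fully down in positions 2, 3 and 4 (red was absent, so position 1 is empty), the start key was pressed to its stop, and the last picture showed the other glassware and tools still in place.

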